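# Line up the quarter-turn fastener and hold the access cover shut

### The job

Close the access cover of the grey instrument housing: first swing the open cover down until it rests on its sprung seal, then turn the wing of its quarter-turn fastener until the wing lines up with the two index bars on the cover. Then press the cover fully home against the housing's frame without forcing it, and finish while still holding it pressed there with the fingers; leave the other things on the bench where they are.

Things in the scene. Friction and masses are not known exactly. Their poses are not given: they have to be found in the camera images.
- housing: fixed grey open-topped instrument housing, 170 x 150 x 60 mm, walls 5 mm, on 10 mm feet. Origin at the centre of the case's underside, 10 mm above the bench; x points from the front (side of the sockets) to the hinge, y along the hinge line, z up. The hinge line is parallel to y at local (80, y, 60) mm.
- front_edge (a point): middle of the front edge of the cover's outer face. The cover is a plain aluminium plate, 165 mm from hinge line to front edge, 150 mm wide, 5 mm thick, its underside in the plane of the hinge line; pushing it with more than 40 N would bend it. Axes as index.
- cover (a joint): opening angle of the cover, rad: 0 = fully home on the frame, grows as its front edge rises (turns about housing +y). Stiff hinge (0.28 N m): it stays where left. It meets two sprung bumpers in the front corners at about 0.053; with the fastener out of line the pin blocks it at about 0.043. In line, about 10 N at the front part presses it home; let go, it springs up to 0.03 or more.
- fastener (a joint): angle of the quarter-turn fastener, rad, anticlockwise seen from above the cover. At 0 and equally at pi (3.14) the wing and the cross pin below it are in line with the slot, good within 0.17 rad. It turns freely from -0.6 to 3.74 without stops at the slot, with light friction, and stays where it is left.
- wing (a point): middle of the fastener's dark steel wing, the place to grip: an upright bar 40 mm long (its x axis), 9 mm wide (its y), 21 mm high; the point is at half its height, 14.5 mm above the cover's outer face, on a collar 25 mm across. Central in the cover's width, 140 mm from the hinge line; tilts with the cover.
- index (a point): point on the cover's outer face under the wing, on the fastener's axis (140 mm from the hinge). Its x axis is the direction of the slot and of the two black index bars in front of and behind the wing: square to the hinge line; z is the outer face's normal.
- press_pad (a point): centre of the top of a flat round rubber pad 22 mm across, 1.5 mm thick, on the cover's outer face, 48 mm to the +y side of the fastener and 140 mm from the hinge: a good place for the closed fingertips to push. Axes as index.
- spool: bystander: wire spool, 58 mm across, 30 mm high, stands loose beside the housing; origin at the centre of its underside
- tin: bystander: round flat tin, 64 mm across, 24 mm high, stands loose beside the housing; origin at the centre of its underside
- jar: bystander: round jar, 60 mm across, 51 mm high, stands loose near the housing; origin at the centre of its underside

How it is judged:
On the way, in this order (a step that is already met when the one before it is completed fails the run):
1. the cover is swung down onto its sprung seal, the fastener still out of line (value of joint cover below 0.09 rad and angle between the x axis of wing and the x axis of index, either way round above 0.3 rad), for 0.2 s.
2. the wing is turned in line with the index bars, the cover still down on its seal (angle between the x axis of wing and the x axis of index, either way round below 0.17 rad and value of joint cover below 0.09 rad), for 0.2 s.
At the end, for the whole second after the job is handed in: the fingers hold the cover down with more than 3 N, it stands less than 0.012 rad (2 mm at its front edge) off the frame, and the wing is within 0.17 rad of the index bars (value of joint cover below 0.012 rad and angle between the x axis of wing and the x axis of index, either way round below 0.17 rad and contact force between the fingers and cover above 3 N); the arm keeps its last pose, push and grip.
It fails at once if the cover is pushed with more than 45 N (contact force between the arm and cover above 45 N).
It fails at once if a bystander is moved by more than 20 mm (distance of any of spool, tin, jar from where it was at the start of the episode above 0.02 m).
It also fails if it takes over 64 s, if anything falls off the work surface, if the arm or the gripper's body presses on something with over 40 N, if the wrist force passes 120 N, or if a joint passes its speed limit or range.

### The arm

A 7-joint arm with a two-finger parallel gripper is mounted at the origin on a cart in front of the work surface, level with it; the furniture and walls round the work are solid. World frame = base frame: x ahead of the robot, y to its left, z up, the work surface at z = 0. Lengths are in m, angles in rad, forces in N, time in s.
With the tool pointing down it reaches from about 0.35 to 0.9 m from the base axis. Payload 8.1 kg.
Tool frame: the origin (TCP) lies on the centre line of the jaws, within the pads' length; the fingertips stand 17 mm ahead of it and the grasp point (between the pads) lies 2 mm behind it; z points along the fingers, y is the direction in which the jaws open and shut (so a half turn about z gives the same grasp; the last joint's range is limited). The gripper opens to 92 mm and grips with 3 to 60 N. Pads are 19 mm wide; open, the fingers measure 130 mm over their backs; the gripper's body (75 mm by 190 mm) begins 47 mm behind the grasp point.
Start: joints at [-1.292, 0.434, 0.025, 1.573, -0.012, 1.134, -0.075], TCP at [0.233, 0.58, 0.244] pointing down, gripper open.
Joint ranges: [-2.62, 2.62], [-0.44, 2.09], [-1.27, 1.32], [0.08, 2.57], [-1.32, 4.46], [0.12, 2], [-2.74, 2.74]. Speed limits (rad/s): [2.22, 2.22, 3.01, 3.01, 3.14, 3.14, 3.14].

### API

Orientations are given as a rotation vector (axis times angle).
In Python, from cell import arm, imaging, job gives the robot as it stands.
- The arm moves only by the tool jog_arm, never from a script. Its argument "moves" is a list of rows, each an object with "fingers": the closure, from -1 (fully open) to 1 (shut); "xyz": the shift along the tool's x, y, z in cm, a list of three; "angular": the turn, a rotation vector about the tool's x, y, z in rad, a list of three. In form: [{"fingers": fingers, "xyz": [dx, dy, dz], "angular": [ax, ay, az]}, ...]. A call has 1 to 12 rows; each row is the pose to reach, as a shift and turn from the pose commanded when the call began, along the tool's axes at that moment; what a row does not reach only later rows make up. A row lasts 1/8 s, in which the tool goes at most 62.5 mm and 10.7 degrees, less where a joint would pass 70% of its speed; a pose out of reach is approached as far as the arm can. A call with a gripper value outside its range is refused whole. The fingers move at their own pace and stop on an object; "grip_force" is the grip in N (left out, the last holds). Time passes only in rows, so rows that repeat a pose let the fingers close. It gives the time, the measured TCP pose, the force and the opening at its end, in the units of the state.
- arm.observe(): the state, without advancing time (a new reading comes with each control period).
- imaging.get_image(name): name is "scene" or "top"; returns the picture (400x640x3 uint8, red, green, blue); there is no depth.
- imaging.camera_params(name): a dict with "fx", "fy", "cx", "cy" (pixels), "rvec" (rotation vector, rad) and "tvec" (3), from world to camera coordinates, as OpenCV has them. Camera axes: x right, y down, z forward; pixel columns grow to the right and rows downward; lengths in m; the calibration is good to about 2 mm. A picture is of the moment at which its call begins. camera_params takes no time and is no camera call.
- job.sign_off(): hands the job in, once; it reports no verdict.
The state is a dict: "clock": time; "joints": joint angles; "dq": joint speeds; "joint_efforts": joint torques, N m; "position": TCP position; "ee_rot": TCP orientation; "force": force on the tool from outside, world axes, zero at the start; "ft_torque": the same for the moment, N m; "width": opening from 0.0 (shut) to 1.0 (fully open).
Only numpy, scipy, OpenCV 4.12 (cv2) and the standard library are available. Lean on these libraries where they do the work, as an engineer would, in place of code of your own. Each camera call takes 0.05 s, during which the arm holds its last target. There are 200 camera calls.

## Working session

There is one attempt and no reset: what is moved stays moved. The work goes in short steps, Python scripts to look and compute and a tool call to move; the robot and the scene stay as the last step left them, time stands still between calls to the robot, and variables do not carry over. Pictures are saved under pics/ and viewed, about 8 in all and at most 12, crops included, and the job is handed in when it is done.

Besides the shell and the picture viewer there is one more tool, called in YAML: its name, and indented under it one key for each argument. jog_arm: Moves the arm, as the interface text tells. Its arguments: {"type":"object","properties":{"moves":{"type":"array"},"grip_force":{"type":"number"}},"required":["moves"]}

```bash
ls; mkdir -p pics
python3 - <<'E'
from cell import arm, imaging
import cv2
for n in("scene","top"):
    im=imaging.get_image(n); cv2.imwrite(f"pics/{n}0.png",im[:,:,::-1]); print(n,imaging.camera_params(n))
print(arm.observe())
E
```

```text
pics
scene {'fx': 388.45742841685626, 'fy': 388.45742841685626, 'cx': 315.01670379215693, 'cy': 201.14099345742594, 'rvec': array([ 0.1626789 , -2.92755225,  1.01466672]), 'tvec': array([0.52890556, 0.07033698, 1.09152313])}
top {'fx': 514.8862332343642, 'fy': 514.8862332343642, 'cx': 311.0327162413448, 'cy': 192.43874743607677, 'rvec': array([ 2.16048769, -2.20375521,  0.13581321]), 'tvec': array([0.02615724, 0.55562963, 1.40005221])}
{'clock': 0.1, 'joints': array([-1.29159129,  0.43514077,  0.02495603,  1.57397551, -0.01156088,
        1.13397599, -0.07512066]), 'dq': array([-0.00134571, -0.00207173, -0.00109702, -0.00325594, -0.0007835 ,
       -0.00044279, -0.00128582]), 'joint_efforts': array([ 3.40303959e-03, -6.69119167e+01,  9.88566019e-01, -3.15144217e+01,
       -6.04168489e-02,  3.74543597e-02,  6.99120847e-05]), 'position': array([0.23276713, 0.57959566, 0.24304286]), 'ee_rot': array([-5.96169737e-01, -3.08439821e+00,  2.12269055e-03]), 'force': array([ 0.43359923,  0.41070058, -0.72903394]), 'ft_torque': array([-0.02200416, -0.00687534, -0.00560513]), 'width': 1.0018765050620997}
```

View pics/scene0.png

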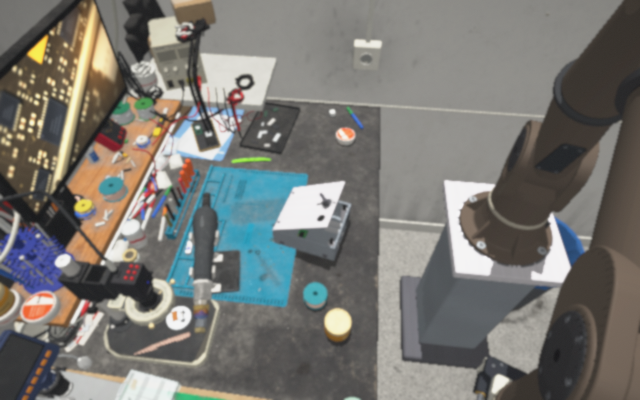

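View pics/top0.png

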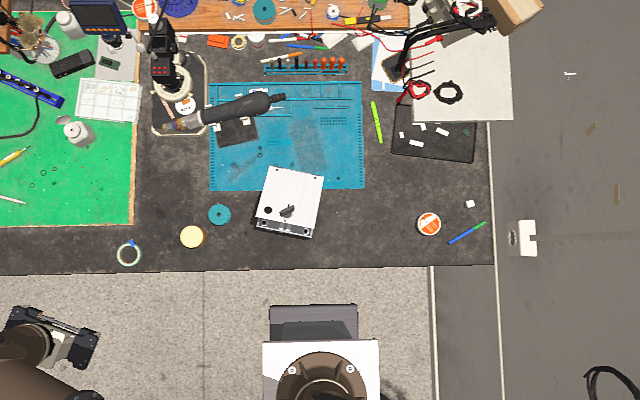

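The scene view shows the open white cover around (308,205) with the housing's front facing the robot. The top view shows the cover at about (290,200), the wing near (288,211) and the pad near (267,210). Teal, yellow and orange round objects sit at (220,214), (191,237) and (428,224).

Run:
```python
import cv2,numpy as np
a=cv2.imread("pics/scene0.png")[165:275,255:365];b=cv2.imread("pics/top0.png")[150:250,240:340]
f=lambda x,s:cv2.resize(x,(400,400),interpolation=cv2.INTER_CUBIC)
cv2.imwrite("pics/crop0.png",np.hstack([f(a,0),f(b,0)]))
```

```text
(no output)
```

View pics/crop0.png

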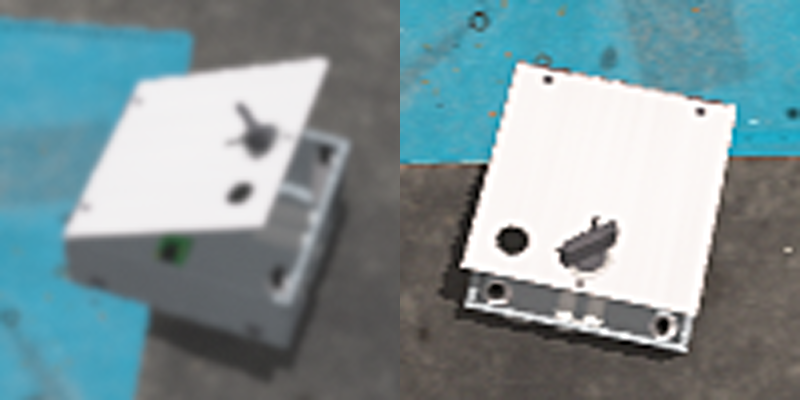

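The zoomed crops show the cover corners, pad and wing. The wing is about 50° off the index line, and the cover is about 0.5 rad open. Next I triangulate.

```bash
cat > h.py <<'E'
import cv2,numpy as np
from cell import imaging
def P(n):
    c=imaging.camera_params(n);K=np.array([[c['fx'],0,c['cx']],[0,c['fy'],c['cy']],[0,0,1]])
    return K@np.c_[cv2.Rodrigues(c['rvec'])[0],c['tvec']]
def tri(s,t):
    X=cv2.triangulatePoints(P('scene'),P('top'),np.float64(s).T,np.float64(t).T);return (X[:3]/X[3]).T
def plane(n,uv,z):
    M=P(n);H=np.c_[M[:,0],M[:,1],M[:,2]*z+M[:,3]];p=np.linalg.solve(H,np.r_[uv,1.]);return np.r_[p[:2]/p[2],z]
def proj(n,X):
    q=np.c_[X,np.ones(len(X))]@P(n).T;return q[:,:2]/q[:,2:]
def ray(n,uv):
    c=imaging.camera_params(n);R=cv2.Rodrigues(c['rvec'])[0];return -R.T@c['tvec'],R.T@np.array([(uv[0]-c['cx'])/c['fx'],(uv[1]-c['cy'])/c['fy'],1])
def quad(im,c,r,th):
    m=np.zeros(im.shape[:2],np.uint8);y,x=c[1]-r,c[0]-r
    m[y:y+2*r,x:x+2*r]=(im[y:y+2*r,x:x+2*r].min(2)>th)*255
    k=max(cv2.findContours(m,cv2.RETR_EXTERNAL,cv2.CHAIN_APPROX_NONE)[0],key=cv2.contourArea)
    return cv2.approxPolyN(cv2.convexHull(k),4,ensure_convex=True).reshape(-1,2),cv2.contourArea(k)
E
python3 - <<'E'
from h import *
np.set_printoptions(precision=4,suppress=True)
s=cv2.imread("pics/scene0.png");t=cv2.imread("pics/top0.png")
print(quad(s,(308,205),50,190),quad(t,(290,200),50,190))
# order: hinge+y, hinge-y, front+y, front-y, pad, rim front+y, rim front-y
cs=np.array([[67,237],[138,82],[265,232],[327,60],[240,193],[281,303],[350,143]])/(400/110)+[255,165]
ct=np.array([[117,62],[335,104],[63,268],[292,312],[112,240],[66,303],[287,350]])[:, :]/4.+[240,150]
X=tri(cs,ct);print(X)
print(np.linalg.norm(X[0]-X[1]),np.linalg.norm(X[2]-X[3]),np.linalg.norm(X[0]-X[2]),np.linalg.norm(X[1]-X[3]))
print("reproj",proj('scene',X)-cs,proj('top',X)-ct)
print(plane('top',ct[5],.07),plane('top',ct[6],.07),plane('top',ct[0],.075),plane('top',ct[1],.075))
E
```

```text
(array([[327, 227],
       [272, 229],
       [294, 187],
       [345, 180]], dtype=int32), 2171.0) (array([[324, 176],
       [313, 231],
       [255, 216],
       [269, 165]], dtype=int32), 2957.5)
[[ 0.627   0.1276  0.0661]
 [ 0.5962 -0.0191  0.0682]
 [ 0.4843  0.1593  0.1419]
 [ 0.4535  0.0153  0.1513]
 [ 0.5024  0.1283  0.1393]
 [ 0.4672  0.164   0.0637]
 [ 0.4309  0.0167  0.0607]]
0.1499386824076826 0.1475517548539132 0.16467415983208622 0.1686679777959372
reproj [[-0.3509 -0.0445]
 [ 0.1466  0.0185]
 [-0.3652 -0.0493]
 [-0.2024 -0.0275]
 [ 0.2074  0.0271]
 [ 1.1555  0.1483]
 [-0.1973 -0.0271]] [[ 0.0172  0.1923]
 [-0.0059 -0.0874]
 [-0.0001  0.1955]
 [-0.002   0.1185]
 [-0.0018 -0.1133]
 [ 0.0027 -0.6217]
 [-0.0037  0.1157]]
[0.4653 0.1635 0.07  ] [0.4311 0.0169 0.07  ] [0.6262 0.1272 0.075 ] [ 0.5951 -0.0188  0.075 ]
```

Geometry checks out: the measured edges of 0.150 and 0.165 m match the given sizes. Hinge at (0.610, 0.0545, 0.07), yaw -0.217, opening ≈0.49 rad, fastener ≈2.29 rad, so it needs about +0.85 to reach pi. First I plan the approach above the pad.

```bash
cat >> h.py <<'E'
from cell import arm
from scipy.spatial.transform import Rotation as Ro
YAW=-.217;H=np.array([.610,.0545,.07]);ex=np.array([np.cos(YAW),np.sin(YAW),0]);ey=np.array([-np.sin(YAW),np.cos(YAW),0])
def cov(s,y,h,th): # point on cover: s from hinge, h above underside
    return H+ex*(-s*np.cos(th)+h*np.sin(th))+ey*y+np.array([0,0,s*np.sin(th)+h*np.cos(th)])
def jog(p,yaw):
    o=arm.observe();R=Ro.from_rotvec(o['ee_rot']);y=np.array([np.cos(yaw),np.sin(yaw),0]);z=np.array([0,0,-1.]);
    G=Ro.from_matrix(np.c_[np.cross(y,z),y,z])
    print('at',o['position'].round(4),'F',o['force'].round(1),'jog cm',(R.inv().apply(p-o['position'])*100).round(2),'ang',(R.inv()*G).as_rotvec().round(3))
E
python3 - <<'E'
from h import *
p=cov(.14,.048,.0065,.49);print(p);jog(np.r_[p[:2],.20],1.353)
E
```

```text
[0.50269215 0.12731107 0.14162279]
at [0.2328 0.5796 0.243 ] F [ 0.4  0.4 -0.7] jog cm [-41.9  -31.91   4.35] ang [-0.001  0.    -0.164]
```

jog_arm:
  moves:
    - {"fingers": 1, "xyz": [-5, -3.8, 0], "angular": [0, 0, 0]}
    - {"fingers": 1, "xyz": [-10, -7.6, 0], "angular": [0, 0, -0.05]}
    - {"fingers": 1, "xyz": [-15, -11.4, 0], "angular": [0, 0, -0.1]}
    - {"fingers": 1, "xyz": [-20, -15.2, 0], "angular": [0, 0, -0.164]}
    - {"fingers": 1, "xyz": [-25, -19, 0], "angular": [0, 0, -0.164]}
    - {"fingers": 1, "xyz": [-30, -22.8, 0.5], "angular": [0, 0, -0.164]}
    - {"fingers": 1, "xyz": [-35, -26.6, 1], "angular": [0, 0, -0.164]}
    - {"fingers": 1, "xyz": [-39, -29.7, 2], "angular": [0, 0, -0.164]}
    - {"fingers": 1, "xyz": [-41.9, -31.9, 3], "angular": [0, 0, -0.164]}
    - {"fingers": 1, "xyz": [-41.9, -31.9, 4.3], "angular": [0, 0, -0.164]}
    - {"fingers": 1, "xyz": [-41.9, -31.9, 4.3], "angular": [0, 0, -0.164]}
  grip_force: 12

```text
clock: 1.48
position: [0.5017, 0.1282, 0.1996]
ee_rot: [-0.341, -3.12, 0.001]
force: [-0.7, 0.8, 0.4]
width: 0.005
```

Run:
```python
from h import *
print(arm.observe()['joints'].round(2))
for th in(.42,.3,.2,.1,.06,.05): p=cov(.14,.048,.0065,th);print(th);jog(p+[0,0,.017],1.353)
```

```text
[-0.51  0.31  0.2   1.9  -0.07  0.94  1.08]
0.42
at [0.5017 0.1282 0.1996] F [-0.7  0.8  0.4] jog cm [ 0.34 -0.06  4.96] ang [-0.001 -0.002  0.   ]
0.3
at [0.5017 0.1282 0.1996] F [-0.7  0.8  0.4] jog cm [ 1.   -0.06  6.5 ] ang [-0.001 -0.002  0.   ]
0.2
at [0.5017 0.1282 0.1996] F [-0.7  0.8  0.4] jog cm [ 1.41 -0.06  7.84] ang [-0.001 -0.002  0.   ]
0.1
at [0.5017 0.1282 0.1996] F [-0.7  0.8  0.4] jog cm [ 1.68 -0.06  9.22] ang [-0.001 -0.002  0.   ]
0.06
at [0.5017 0.1282 0.1996] F [-0.7  0.8  0.4] jog cm [ 1.75 -0.06  9.77] ang [-0.001 -0.002  0.   ]
0.05
at [0.5017 0.1282 0.1996] F [-0.7  0.8  0.4] jog cm [ 1.76 -0.06  9.91] ang [-0.001 -0.002  0.   ]
```

jog_arm:
  moves:
    - {"fingers": 1, "xyz": [0, 0, 1.5], "angular": [0, 0, 0]}
    - {"fingers": 1, "xyz": [0, 0, 3], "angular": [0, 0, 0]}
    - {"fingers": 1, "xyz": [0, 0, 3.8], "angular": [0, 0, 0]}
    - {"fingers": 1, "xyz": [0.1, 0, 4.4], "angular": [0, 0, 0]}
    - {"fingers": 1, "xyz": [0.3, 0, 5], "angular": [0, 0, 0]}
    - {"fingers": 1, "xyz": [0.6, 0, 5.6], "angular": [0, 0, 0]}

```text
clock: 2.22
position: [0.4971, 0.1292, 0.1446]
ee_rot: [0.342, 3.122, 0.0]
force: [0.8, 0.5, 0.2]
width: 0.007
```

jog_arm:
  moves:
    - {"fingers": 1, "xyz": [0.2, 0, 0.5], "angular": [0, 0, 0]}
    - {"fingers": 1, "xyz": [0.4, 0, 1.0], "angular": [0, 0, 0]}
    - {"fingers": 1, "xyz": [0.6, 0, 1.5], "angular": [0, 0, 0]}
    - {"fingers": 1, "xyz": [0.75, 0, 2.0], "angular": [0, 0, 0]}
    - {"fingers": 1, "xyz": [0.9, 0, 2.5], "angular": [0, 0, 0]}
    - {"fingers": 1, "xyz": [1.0, 0, 3.0], "angular": [0, 0, 0]}

```text
clock: 2.98
position: [0.4871, 0.1313, 0.1144]
ee_rot: [-0.342, -3.123, -0.0]
force: [-0.5, 0.8, 0.4]
width: 0.004
```

Run:
```python
from h import *
a=imaging.get_image("scene")[...,::-1];b=imaging.get_image("top")[...,::-1]
f=lambda x:cv2.resize(x,(400,400),interpolation=cv2.INTER_CUBIC)
cv2.imwrite("pics/crop1.png",np.hstack([f(a[165:275,255:365]),f(b[150:250,240:340])]))
for th in(.1,.07,.055): p=cov(.14,.048,.0065,th);print(th);jog(p+[0,0,.017],1.353)
```

```text
0.1
at [0.4867 0.1312 0.1141] F [-0.1  0.1 -0.9] jog cm [ 0.17 -0.04  0.67] ang [-0.001 -0.001 -0.   ]
0.07
at [0.4867 0.1312 0.1141] F [-0.1  0.1 -0.9] jog cm [ 0.22 -0.04  1.08] ang [-0.001 -0.001 -0.   ]
0.055
at [0.4867 0.1312 0.1141] F [-0.1  0.1 -0.9] jog cm [ 0.25 -0.04  1.29] ang [-0.001 -0.001 -0.   ]
```

View pics/crop1.png

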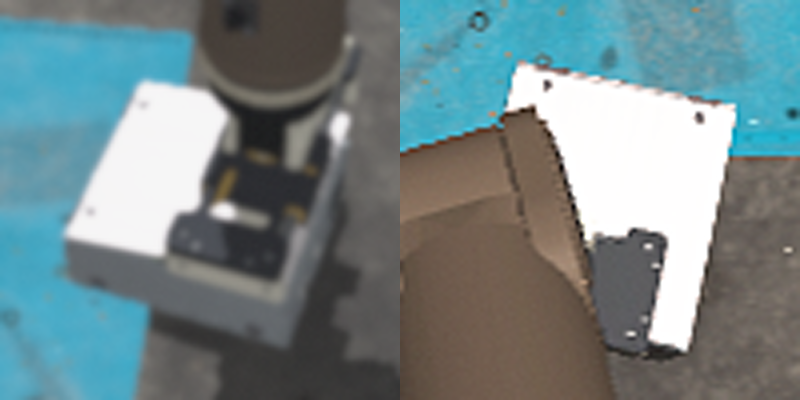

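The cover follows the fingers: its side is now nearly parallel to the rim in both views, at about 0.15 rad. I continue down to the seal.

jog_arm:
  moves:
    - {"fingers": 1, "xyz": [0.1, 0, 0.4], "angular": [0, 0, 0]}
    - {"fingers": 1, "xyz": [0.2, 0, 0.8], "angular": [0, 0, 0]}
    - {"fingers": 1, "xyz": [0.25, 0, 1.1], "angular": [0, 0, 0]}
    - {"fingers": 1, "xyz": [0.25, 0, 1.25], "angular": [0, 0, 0]}
    - {"fingers": 1, "xyz": [0.25, 0, 1.25], "angular": [0, 0, 0]}

```text
clock: 3.7
position: [0.4847, 0.1318, 0.1021]
ee_rot: [-0.342, -3.123, 0.0]
force: [-1.0, -0.1, -0.0]
width: 0.006
```

jog_arm:
  moves:
    - {"fingers": 1, "xyz": [0, 0, 0.1], "angular": [0, 0, 0]}
    - {"fingers": 1, "xyz": [0, 0, 0.1], "angular": [0, 0, 0]}

```text
clock: 3.95
position: [0.4848, 0.1318, 0.1012]
ee_rot: [0.342, 3.123, 0.0]
force: [-0.4, 0.1, -0.2]
width: 0.004
```

jog_arm:
  moves:
    - {"fingers": 1, "xyz": [0, 0, 0.1], "angular": [0, 0, 0]}
    - {"fingers": 1, "xyz": [0, 0, 0.1], "angular": [0, 0, 0]}

```text
clock: 4.2
position: [0.4848, 0.1319, 0.1002]
ee_rot: [0.342, 3.123, 0.0]
force: [-0.0, 0.5, 0.0]
width: 0.007
```

jog_arm:
  moves:
    - {"fingers": 1, "xyz": [0, 0, 0.1], "angular": [0, 0, 0]}
    - {"fingers": 1, "xyz": [0, 0, 0.1], "angular": [0, 0, 0]}

```text
clock: 4.45
position: [0.4847, 0.1319, 0.0992]
ee_rot: [-0.342, -3.123, 0.0]
force: [-0.0, 0.3, 0.4]
width: 0.01
```

Run:
```python
from h import *
a=imaging.get_image("scene")[...,::-1];b=imaging.get_image("top")[...,::-1]
f=lambda x:cv2.resize(x,(400,400),interpolation=cv2.INTER_CUBIC)
cv2.imwrite("pics/crop2.png",np.hstack([f(a[165:275,255:365]),f(b[150:250,240:340])]))
print(arm.observe()['force'])
```

```text
[ 0.5232918   0.16354373 -0.10653462]
```

View pics/crop2.png

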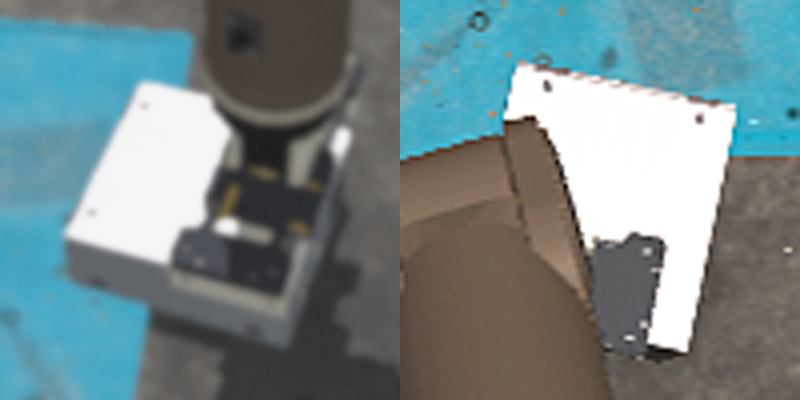

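Cover looks down in both views, but there is no reading from the seal yet. I feel further down in 1 mm steps.

jog_arm:
  moves:
    - {"fingers": 1, "xyz": [0, 0, 0.1], "angular": [0, 0, 0]}
    - {"fingers": 1, "xyz": [0, 0, 0.1], "angular": [0, 0, 0]}

```text
clock: 4.8
position: [0.4848, 0.1319, 0.0984]
ee_rot: [-0.342, -3.123, -0.0]
force: [-1.8, 0.8, 4.3]
width: 0.005
```

jog_arm:
  moves:
    - {"fingers": 1, "xyz": [0, 0, 0.1], "angular": [0, 0, 0]}
    - {"fingers": 1, "xyz": [0, 0, 0.1], "angular": [0, 0, 0]}

```text
clock: 5.05
position: [0.4848, 0.1319, 0.0979]
ee_rot: [0.342, 3.123, 0.001]
force: [-4.2, -0.6, 12.3]
width: 0.002
```

Seal contact was felt (4 N, then 12 N against the pin). Now I back off and clear the view to check the cover and wing angle.

jog_arm:
  moves:
    - {"fingers": 1, "xyz": [0, 0, -1], "angular": [0, 0, 0]}
    - {"fingers": 1, "xyz": [0, 0, -4], "angular": [0, 0, 0]}
    - {"fingers": 1, "xyz": [0, 0, -9], "angular": [0, 0, 0]}
    - {"fingers": 1, "xyz": [0, 5, -10], "angular": [0, 0, 0]}
    - {"fingers": -1, "xyz": [0, 10, -10], "angular": [0, 0, 0]}
    - {"fingers": -1, "xyz": [0, 15, -10], "angular": [0, 0, 0]}
    - {"fingers": -1, "xyz": [0, 20, -10], "angular": [0, 0, 0]}
    - {"fingers": -1, "xyz": [0, 24, -10], "angular": [0, 0, 0]}
    - {"fingers": -1, "xyz": [0, 24, -10], "angular": [0, 0, 0]}

```text
clock: 6.18
position: [0.5358, 0.3701, 0.1967]
ee_rot: [-0.334, -3.123, -0.002]
force: [-0.5, -0.6, -0.1]
width: 0.496
```

Run:
```python
from h import *
np.set_printoptions(precision=4,suppress=True)
a=imaging.get_image("scene")[...,::-1].copy();b=imaging.get_image("top")[...,::-1].copy()
cv2.imwrite("pics/top3.png",b);cv2.imwrite("pics/scene3.png",a)
f=lambda x:cv2.resize(x,(400,400),interpolation=cv2.INTER_CUBIC)
cv2.imwrite("pics/crop3.png",np.hstack([f(a[165:275,255:365]),f(b[180:240,255:315])]))
print('pred idx,wing top,pad,front corners')
X=np.array([cov(.14,0,.005,.05),cov(.14,0,.03,.05),cov(.14,.048,.0065,.05),cov(.165,.075,.005,.05),cov(.165,-.075,.005,.05)]);print(proj('top',X),proj('scene',X))
```

```text
pred idx,wing top,pad,front corners
[[285.9763 221.8171]
 [285.8382 220.9362]
 [268.1639 218.2096]
 [256.2076 225.5149]
 [311.933  236.6393]] [[333.7052 218.3818]
 [333.5828 212.5277]
 [328.0857 232.6807]
 [334.4368 244.1179]
 [350.7886 199.1034]]
```

View pics/crop3.png

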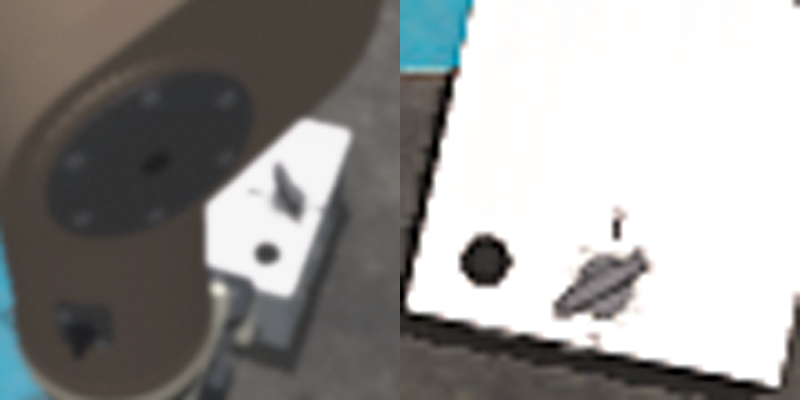

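The top view shows the cover lying closed, the wing running (558,312)–(648,255) and the index bars at (617,228) and (595,338). So the wing is at about 2.35 rad, and turning it +0.79 lines it up. The index midpoint is about 1.7 mm nearer the robot than predicted, so I correct for that.

```bash
sed -i 's/H=np.array(.*07\]);ex/H=np.array([.6085,.0548,.0685]);ex/' h.py
python3 - <<'E'
from h import *
print(plane('top',(285.9,222.45),.0805),plane('top',(285.4,222.6),.105))
p=cov(.14,0,.026,.05);print(p)
jog(np.r_[p[:2],.16],.564);jog(np.r_[p[:2],.105],.564);print(arm.observe()['joints'].round(2))
E
```

```text
[0.4720908  0.08481492 0.0805    ] [0.47070196 0.08553742 0.105     ]
[0.47322316 0.08462469 0.10146459]
at [0.5365 0.3657 0.197 ] F [ 0.1 -0.4 -0.1] jog cm [  0.11 -28.81   3.73] ang [-0.001  0.     0.789]
at [0.5365 0.3657 0.197 ] F [ 0.1 -0.4 -0.1] jog cm [  0.11 -28.8    9.23] ang [-0.001  0.     0.789]
[-0.78  0.51  0.16  1.58 -0.09  1.06  0.75]
```

jog_arm:
  moves:
    - {"fingers": -1, "xyz": [0, -5, 0], "angular": [0, 0, 0.15]}
    - {"fingers": -1, "xyz": [0, -10, 0], "angular": [0, 0, 0.3]}
    - {"fingers": -1, "xyz": [0, -15, 0], "angular": [0, 0, 0.45]}
    - {"fingers": -1, "xyz": [0, -20, 0], "angular": [0, 0, 0.6]}
    - {"fingers": -1, "xyz": [0.1, -25, 1], "angular": [0, 0, 0.75]}
    - {"fingers": -1, "xyz": [0.2, -28.8, 3], "angular": [0, 0, 0.79]}
    - {"fingers": -1, "xyz": [0.2, -28.8, 4], "angular": [0, 0, 0.79]}
    - {"fingers": -1, "xyz": [0.2, -28.8, 4], "angular": [0, 0, 0.79]}

```text
clock: 7.28
position: [0.4719, 0.0849, 0.1571]
ee_rot: [-1.518, -2.75, 0.0]
force: [0.2, -0.2, 0.3]
width: 0.998
```

Run:
```python
from h import *
jog(np.array([.472,.085,.105]),.564);print(arm.observe()['width'])
```

```text
at [0.4719 0.0849 0.1571] F [ 0.2 -0.2  0.3] jog cm [0.   0.01 5.21] ang [-0.001 -0.001 -0.002]
0.9981357777313145
```

jog_arm:
  moves:
    - {"fingers": -1, "xyz": [0, 0, 2], "angular": [0, 0, 0]}
    - {"fingers": -1, "xyz": [0, 0, 4], "angular": [0, 0, 0]}
    - {"fingers": -1, "xyz": [0, 0, 5], "angular": [0, 0, 0]}
    - {"fingers": -1, "xyz": [0, 0, 5.1], "angular": [0, 0, 0]}
    - {"fingers": 1, "xyz": [0, 0, 5.1], "angular": [0, 0, 0]}
    - {"fingers": 1, "xyz": [0, 0, 5.1], "angular": [0, 0, 0]}
    - {"fingers": 1, "xyz": [0, 0, 5.1], "angular": [0, 0, 0]}
    - {"fingers": 1, "xyz": [0, 0, 5.1], "angular": [0, 0, 0]}
    - {"fingers": 1, "xyz": [0, 0, 5.1], "angular": [0, 0, 0]}
    - {"fingers": 1, "xyz": [0, 0, 5.1], "angular": [0, 0, 0]}
    - {"fingers": 1, "xyz": [0, 0, 5.1], "angular": [0, 0, 0]}
  grip_force: 10

```text
clock: 8.65
position: [0.4725, 0.0854, 0.1062]
ee_rot: [1.517, 2.751, 0.0]
force: [0.9, 0.4, -0.4]
width: 0.287
```

jog_arm:
  moves:
    - {"fingers": 1, "xyz": [0, 0, 0], "angular": [0, 0, 0]}
    - {"fingers": 1, "xyz": [0, 0, 0], "angular": [0, 0, 0]}
    - {"fingers": 1, "xyz": [0, 0, 0], "angular": [0, 0, 0]}
    - {"fingers": 1, "xyz": [0, 0, 0], "angular": [0, 0, 0]}

```text
clock: 9.15
position: [0.4748, 0.0869, 0.1069]
ee_rot: [1.514, 2.749, 0.006]
force: [6.6, 5.6, -3.2]
width: 0.099
```

Wing gripped (9.1 mm opening), with the tool pushed 2.8 mm along its y. I recentre, then turn.

jog_arm:
  moves:
    - {"fingers": 1, "xyz": [0, 0.28, 0], "angular": [0, 0, 0]}
    - {"fingers": 1, "xyz": [0, 0.28, 0], "angular": [0, 0, -0.1]}
    - {"fingers": 1, "xyz": [0, 0.28, 0], "angular": [0, 0, -0.2]}
    - {"fingers": 1, "xyz": [0, 0.28, 0], "angular": [0, 0, -0.3]}
    - {"fingers": 1, "xyz": [0, 0.28, 0], "angular": [0, 0, -0.4]}
    - {"fingers": 1, "xyz": [0, 0.28, 0], "angular": [0, 0, -0.4]}

```text
clock: 9.9
position: [0.475, 0.0872, 0.1063]
ee_rot: [0.941, 2.997, 0.001]
force: [1.8, 2.2, -0.7]
width: 0.097
```

jog_arm:
  moves:
    - {"fingers": 1, "xyz": [0, 0, 0], "angular": [0, 0, -0.1]}
    - {"fingers": 1, "xyz": [0, 0, 0], "angular": [0, 0, -0.2]}
    - {"fingers": 1, "xyz": [0, 0, 0], "angular": [0, 0, -0.3]}
    - {"fingers": 1, "xyz": [0, 0, 0], "angular": [0, 0, -0.39]}
    - {"fingers": 1, "xyz": [0, 0, 0], "angular": [0, 0, -0.39]}
    - {"fingers": 1, "xyz": [0, 0, 0], "angular": [0, 0, -0.39]}
    - {"fingers": 1, "xyz": [0, 0, 0], "angular": [0, 0, -0.39]}

```text
clock: 10.78
position: [0.4751, 0.0874, 0.1063]
ee_rot: [0.344, 3.122, 0.001]
force: [2.7, 4.0, -0.5]
width: 0.097
```

Now release, lift and move aside to check. The fingers need to open only partly.

jog_arm:
  moves:
    - {"fingers": -0.3, "xyz": [0, 0, 0], "angular": [0, 0, 0]}
    - {"fingers": -0.3, "xyz": [0, 0, 0], "angular": [0, 0, 0]}
    - {"fingers": -0.3, "xyz": [0, 0, 0], "angular": [0, 0, 0]}
    - {"fingers": -0.3, "xyz": [0, 0, 0], "angular": [0, 0, 0]}
    - {"fingers": -0.3, "xyz": [0, 0, -1], "angular": [0, 0, 0]}
    - {"fingers": -0.3, "xyz": [0, 0, -4], "angular": [0, 0, 0]}
    - {"fingers": 1, "xyz": [0, 0, -9], "angular": [0, 0, 0]}
    - {"fingers": 1, "xyz": [0, 8, -9], "angular": [0, 0, 0]}
    - {"fingers": 1, "xyz": [0, 16, -9], "angular": [0, 0, 0]}
    - {"fingers": 1, "xyz": [0, 24, -9], "angular": [0, 0, 0]}
    - {"fingers": 1, "xyz": [0, 29, -9], "angular": [0, 0, 0]}
    - {"fingers": 1, "xyz": [0, 29, -9], "angular": [0, 0, 0]}

```text
clock: 12.28
position: [0.5371, 0.3736, 0.1968]
ee_rot: [0.338, 3.123, 0.002]
force: [0.4, -0.8, 0.9]
width: 0.043
```

Run:
```python
from h import *
a=imaging.get_image("scene")[...,::-1].copy();b=imaging.get_image("top")[...,::-1].copy()
f=lambda x:cv2.resize(x,(400,400),interpolation=cv2.INTER_CUBIC)
cv2.imwrite("pics/crop4.png",np.hstack([f(a[165:275,255:365]),f(b[180:240,255:315])]))
p=cov(.14,.048,.0065,.04);print(p,arm.observe()['width'])
jog(np.array([.4855,.132,.13]),1.353)
```

```text
[0.48248095 0.13173635 0.08059331] 0.008981624098076126
at [0.5364 0.3758 0.1962] F [-0.4  0.3  0.5] jog cm [ -0.16 -24.92   6.56] ang [ 0.003 -0.001  0.006]
```

View pics/crop4.png

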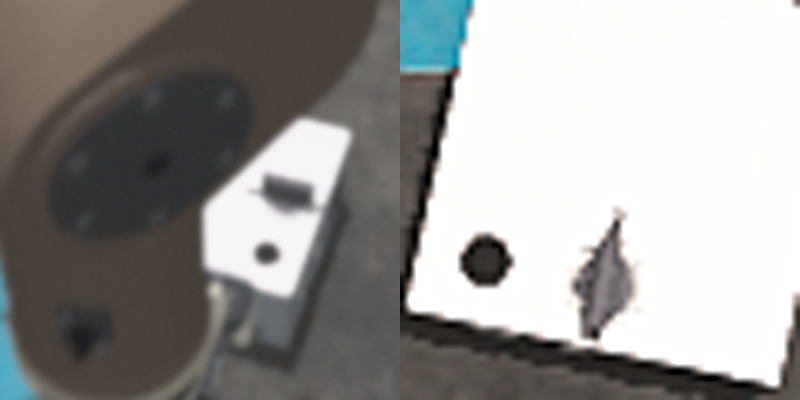

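The wing now runs (592,335)–(618,220), through both index bars, so it is in line. The cover is still down. Next I press on the pad.

jog_arm:
  moves:
    - {"fingers": 1, "xyz": [0, -6, 0], "angular": [0, 0, 0]}
    - {"fingers": 1, "xyz": [0, -12, 0], "angular": [0, 0, 0]}
    - {"fingers": 1, "xyz": [-0.1, -18, 1], "angular": [0, 0, 0]}
    - {"fingers": 1, "xyz": [-0.1, -23, 2], "angular": [0, 0, 0]}
    - {"fingers": 1, "xyz": [-0.1, -24.9, 4], "angular": [0, 0, 0]}
    - {"fingers": 1, "xyz": [-0.1, -24.9, 6.5], "angular": [0, 0, 0]}
    - {"fingers": 1, "xyz": [-0.1, -24.9, 8.2], "angular": [0, 0, 0]}
    - {"fingers": 1, "xyz": [-0.1, -24.9, 9], "angular": [0, 0, 0]}
    - {"fingers": 1, "xyz": [-0.1, -24.9, 9.2], "angular": [0, 0, 0]}
    - {"fingers": 1, "xyz": [-0.1, -24.9, 9.2], "angular": [0, 0, 0]}
  grip_force: 20

```text
clock: 13.62
position: [0.4849, 0.1267, 0.1048]
ee_rot: [0.342, 3.122, 0.0]
force: [-0.1, -0.4, 0.1]
width: 0.01
```

jog_arm:
  moves:
    - {"fingers": 1, "xyz": [0, 0, 0.2], "angular": [0, 0, 0]}
    - {"fingers": 1, "xyz": [0, 0, 0.4], "angular": [0, 0, 0]}
    - {"fingers": 1, "xyz": [0, 0, 0.6], "angular": [0, 0, 0]}
    - {"fingers": 1, "xyz": [0, 0, 0.6], "angular": [0, 0, 0]}

```text
clock: 14.12
position: [0.4847, 0.1268, 0.0982]
ee_rot: [-0.341, -3.123, -0.0]
force: [-0.1, 0.7, 0.7]
width: 0.003
```

jog_arm:
  moves:
    - {"fingers": 1, "xyz": [0, 0, -0.3], "angular": [0, 0, 0]}
    - {"fingers": 1, "xyz": [0, 0.5, -0.3], "angular": [0, 0, 0]}
    - {"fingers": 1, "xyz": [0, 0.5, 0], "angular": [0, 0, 0]}
    - {"fingers": 1, "xyz": [0, 0.5, 0.1], "angular": [0, 0, 0]}
    - {"fingers": 1, "xyz": [0, 0.5, 0.2], "angular": [0, 0, 0]}
    - {"fingers": 1, "xyz": [0, 0.5, 0.2], "angular": [0, 0, 0]}

```text
clock: 14.88
position: [0.4859, 0.1319, 0.0963]
ee_rot: [0.341, 3.123, 0.001]
force: [-0.5, 1.3, 3.1]
width: 0.005
```

jog_arm:
  moves:
    - {"fingers": 1, "xyz": [0, 0, 0.1], "angular": [0, 0, 0]}
    - {"fingers": 1, "xyz": [0, 0, 0.2], "angular": [0, 0, 0]}
    - {"fingers": 1, "xyz": [0, 0, 0.2], "angular": [0, 0, 0]}

```text
clock: 15.25
position: [0.4858, 0.1318, 0.0944]
ee_rot: [0.342, 3.123, 0.001]
force: [-0.9, 2.2, 4.1]
width: 0.008
```

The fingers are already below the blocked height, so the pin is entering the slot. I continue in small steps.

jog_arm:
  moves:
    - {"fingers": 1, "xyz": [0, 0, 0.1], "angular": [0, 0, 0]}
    - {"fingers": 1, "xyz": [0, 0, 0.2], "angular": [0, 0, 0]}
    - {"fingers": 1, "xyz": [0, 0, 0.2], "angular": [0, 0, 0]}

```text
clock: 15.62
position: [0.4857, 0.1318, 0.0925]
ee_rot: [0.341, 3.123, 0.001]
force: [-2.6, 2.7, 6.3]
width: 0.009
```

jog_arm:
  moves:
    - {"fingers": 1, "xyz": [0, 0, 0.1], "angular": [0, 0, 0]}
    - {"fingers": 1, "xyz": [0, 0, 0.1], "angular": [0, 0, 0]}

```text
clock: 15.88
position: [0.4857, 0.1319, 0.0921]
ee_rot: [0.341, 3.123, 0.001]
force: [-4.7, 2.2, 16.2]
width: 0.004
```

jog_arm:
  moves:
    - {"fingers": 1, "xyz": [0, 0, 0.1], "angular": [0, 0, 0]}
    - {"fingers": 1, "xyz": [0, 0, 0.1], "angular": [0, 0, 0]}

```text
clock: 16.12
position: [0.4858, 0.1319, 0.0919]
ee_rot: [0.341, 3.122, 0.002]
force: [-7.9, 2.3, 28.0]
width: 0.0
```

Hard stop at z = 0.0919, exactly where home was predicted. I ease the push to under 20 N.

jog_arm:
  moves:
    - {"fingers": 1, "xyz": [0, 0, -0.08], "angular": [0, 0, 0]}
    - {"fingers": 1, "xyz": [0, 0, -0.08], "angular": [0, 0, 0]}
    - {"fingers": 1, "xyz": [0, 0, -0.08], "angular": [0, 0, 0]}
    - {"fingers": 1, "xyz": [0, 0, -0.08], "angular": [0, 0, 0]}

```text
clock: 16.62
position: [0.4858, 0.1319, 0.0921]
ee_rot: [0.341, 3.123, 0.001]
force: [-5.1, 1.4, 19.7]
width: 0.007
```

Run:
```python
from h import *
a=imaging.get_image("scene")[...,::-1].copy();b=imaging.get_image("top")[...,::-1].copy()
f=lambda x:cv2.resize(x,(400,400),interpolation=cv2.INTER_CUBIC)
cv2.imwrite("pics/crop5.png",np.hstack([f(a[165:275,255:365]),f(b[150:250,170:270])]))
o=arm.observe();print(o['force'],o['position'])
```

```text
[-4.83397803  1.99659149 19.67202413] [0.48575319 0.13186097 0.09210932]
```

View pics/crop5.png

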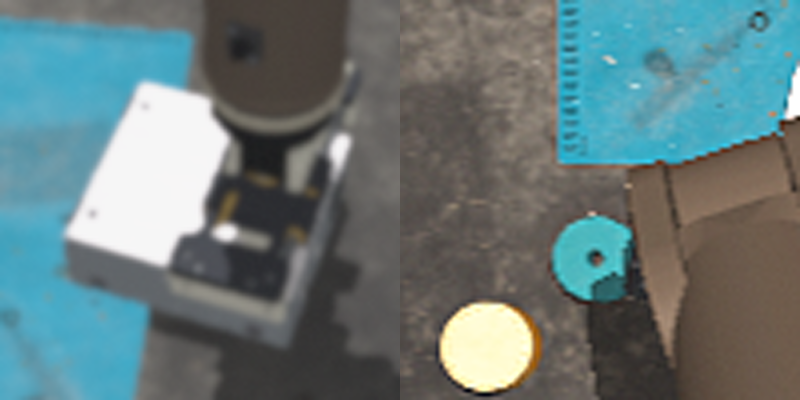

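The cover sits flush under the fingers in the left view. The teal spool at (595,257), or top-view pixel (219,214), and the yellow round object at (488,347), or (192,237), are where they started. Handing in.

```bash
python3 -c "
from cell import job,arm
print(job.sign_off(), arm.observe()['force'])"
```

```text
the job is handed in; nothing more can be done
the job is handed in; nothing more can be done
```

I swung the cover down onto its seal, turned the wing about 0.8 rad anticlockwise into line with the index bars, then pressed the cover home on the pad. I handed the job in at about 17 s, with the fingers still pushing at about 20 N.

**Last checks**
- **Cover home:** the fingers met a hard stop with the TCP at z = 0.092 m, about 6 mm below the height where the out-of-line pin had blocked it. That matches the height I had worked out for fully home. The peak push was about 29 N, inside the 45 N limit.
- **Wing in line:** the top picture before the final press showed the wing running through both index bars. The gripper hid it after that, so I did not see it again.
- **Bystanders:** the teal spool and the yellow round object were still at their starting pixels. I did not recheck the orange one, but the arm never went near it.

**Disagreements**
- **Position estimate:** I moved my cover position estimate 1.7 mm towards the robot after one picture. The grip then showed the wing about 3 mm off that estimate, so the original was closer. I re-centred before turning.
- **Force reading:** the force reading showed nothing from the stiff hinge while the cover was swinging down. I judged that part from the pictures and from the later contact with the seal.

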